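# Steady the rocking seedling stand

## Task

The black seedling stand rocks because the foot under its red knob has been wound up. Turn the red knob clockwise, less than a quarter turn, until the stand sits level and steady on all four feet and the red bar lies in line with the long sides of the stand, like the three green ones. Let go, leave the stand where it is, and do not disturb the spare red pot beside it.

Things in the scene. Friction and masses are not known exactly. Their poses are not given: they have to be found in the camera images.
- red_knob (a point): centre of the red bar grip on top of the one adjustable foot, on the screw's axis, about 85 mm above the bench. Bar: 44 mm long (this point's x axis runs along it), 14 mm thick, from 16 mm below to 16 mm above this point; below it a hub 38 mm across. z: up along the screw. Three like green knobs are locked and do not turn. Pots on the stand reach 55 mm above the bench, their soft seedlings 95 mm.
- foot_screw (a joint): angle (rad) of the red knob, 0 to 1.8, growing clockwise seen from above; starts at 0.1 to 0.7. Each rad drives the foot 5 mm down out of the stand; as that corner rises as much, the knob keeps its height and shifts sideways up to 6 mm. At 1.4 the stand is level on all four feet and the red bar parallel to its long sides; beyond that it rocks again. Friction 0.1 N m; stays where it is left.
- stand: loose black seedling stand, 242 x 182 mm, about 1.4 kg, on four feet, with small red and green pots and two empty cells. Origin at its centre, level with the undersides of the feet; x along its long side, z up. Red knob at its corner x = -100, y = +70 mm, green knobs at the other three corners (+-100, +-70 mm). It starts leaning about 2 to 3 degrees towards the red knob.
- spare_pot: a loose red pot filled with soil, 64 mm across and 60 mm high, standing on the bench beside the stand; origin at the centre of its underside. To be left alone.

How it is judged:
By the outcome, as a careful person would: the job done as asked, in the order asked, and still so for the second after the job is handed in, with the robot touching nothing.
It also fails if it takes over 29 s, if anything falls off the work surface, if the arm or the gripper's body presses on something with over 40 N, if the wrist force passes 120 N, or if a joint passes its speed limit or range.

## Robot

A 7-joint arm with a two-finger parallel gripper is mounted at the origin on the work surface. World frame = base frame: x ahead of the robot, y to its left, z up, the work surface at z = 0. Lengths are in mm, angles in rad, forces in N, time in s.
With the tool pointing down it reaches from about 400 to 875 mm from the base axis. Payload 4.4 kg.
Tool frame: the origin (TCP) lies on the centre line of the jaws, within the pads' length; the fingertips stand 25 mm ahead of it and the grasp point (between the pads) lies 6 mm ahead of it (ctrl.finger_overhang is the distance from the TCP to the fingertips, in mm); z points along the fingers, y is the line along which they close (so a half turn about z gives the same grasp; the last joint's range is limited). The gripper opens to 85 mm and grips with 20 to 120 N. Pads are 22 mm wide; open, the fingers measure 114 mm over their backs; the gripper's body (76 mm by 85 mm) begins 54 mm behind the grasp point. The pads swing forward as they close: fully open they stand 13 mm farther back than shut.
Start: joints at [-1.187, 0.628, 0.038, 1.517, -0.027, 0.996, -0.02], TCP at [282.591, 585.372, 256.313] pointing down, gripper open.
Joint ranges: [-3.06, 3.06], [-0.37, 2.12], [-1.25, 1.32], [0.18, 2.47], [-1.1, 4.24], [0.23, 1.98], [-2.94, 2.94]. Speed limits (rad/s): [2.57, 2.57, 3.14, 3.14, 3.14, 3.14, 3.14].

## Interface

Orientations are given as [roll, pitch, yaw] about the fixed x, y, z axes, in that order (R = Rz(yaw) Ry(pitch) Rx(roll)).
In Python, from cell import ctrl gives the robot as it stands. The module is installed in compiled form; this text tells all that it offers.
- The arm moves only by the tool play_rows, never from a script. Its argument "targets" is a list of rows, each a list of 5 numbers: the closure, from 0 (fully open) to 1 (shut), then the shift along the tool's x, y, z in cm, then the turn about the tool's z in degrees. In form: [[gripper, dx, dy, dz, spin], ...]. A call has 1 to 10 rows; each row is the pose to reach, as a shift and turn from the pose commanded when the call began, along the tool's axes at that moment; what a row does not reach only later rows make up. A row lasts 1/10 s, in which the tool goes at most 50 mm and 8.59 degrees, less where a joint would pass 70% of its speed; a pose out of reach is approached as far as the arm can. A call with a gripper value outside its range is refused whole. The fingers move at their own pace and stop on an object; the grip force is fixed at half the most. Time passes only in rows, so rows that repeat a pose let the fingers close. It gives the time, the measured TCP pose, the force, the opening and the grip force at its end, in the units of the state.
- ctrl.read_state(): the state, without advancing time (a new reading comes with each control period).
- ctrl.get_image(name): name is "scene" or "top"; returns (picture, depth): 384x512x3 uint8, red, green, blue; 384x512 float32, mm along the optical axis (not along the pixel's ray), 0 where there is no reading.
- ctrl.calibration(name): a dict with "vfov" (degrees; the focal length in pixels is half the picture's height over the tangent of half this angle, whatever the lens; pixels are square), "cx", "cy" (the principal point, pixels), "extrinsics" (4x4, takes a point from camera to world coordinates). Camera axes: x right, y down, z forward; pixel columns grow to the right and rows downward; lengths in mm; the calibration is good to about 2 mm. A picture is of the moment at which its call begins. calibration takes no time and is no camera call.
- ctrl.finish_job(): hands the job in; it is judged then, once.
Trained networks look in the newest picture that a camera, given by its name, has taken for a name from the list of things; names that differ only in an ending like _2 or _b are one class to them, and where a whole thing is asked for, a point or a joint stands for the part that bears it (a point fixed in the world has none). Each returns a list of dicts, best first, with "confidence" (0 to 1); they miss things now and then, are a little off and sometimes report something else, mostly with a low value. They report only what shows in the picture. A call takes as long as a camera call.
- ctrl.search_frame(camera, name): "bbox" ([left, top, right, bottom] in pixels, round what is visible of it).
- ctrl.trace(camera, name): "pixels" (384x512 bool, what is visible of it) and "bbox" ([left, top, right, bottom] in pixels, round what is visible of it).
The state is a dict: "clock": time; "qpos": joint angles; "qd": joint speeds; "tau": joint torques, N m; "eef_pos": TCP position; "tool_rot": TCP orientation; "force": force on the tool from outside, world axes, zero at the start; "torque": the same for the moment, N m; "width": finger opening in mm; "gripper_force": force on a finger pad.
Only numpy, scipy, OpenCV 4.12 (cv2) and the standard library are available. Lean on these libraries where they do the work, as an engineer would, in place of code of your own. Each camera call takes 0.05 s, during which the arm holds its last target. There are 200 camera calls.

## Working session

There is one attempt and no reset: what is moved stays moved. The work goes in short steps, Python scripts to look and compute and a tool call to move; the robot and the scene stay as the last step left them, time stands still between calls to the robot, and variables do not carry over. Pictures are saved under pics/ and viewed, at most 10 in all, crops included, and the job is handed in when it is done.

Besides the shell and the picture viewer there is one more tool, called after "Emit:" by a JSON object that holds its "op" and its "data", one argument or row to a line. play_rows: Moves the arm, as the interface text tells. Its arguments: {"type":"object","properties":{"targets":{"type":"array"}},"required":["targets"]}

```bash
mkdir -p pics
cat > h.py <<'E'
import numpy as np, cv2
from cell import ctrl
def K(n):
    c=ctrl.calibration(n); return 192/np.tan(np.radians(c["vfov"])/2),c["cx"],c["cy"],np.array(c["extrinsics"])
def pts(n,mask,depth):
    f,cx,cy,E=K(n); v,u=np.nonzero(mask&(depth>0)); d=depth[v,u]
    P=np.c_[(u-cx)/f*d,(v-cy)/f*d,d]; return P@E[:3,:3].T+E[:3,3],u,v
E
python3 - <<'E'
from h import *
s=ctrl.read_state(); print({k:np.round(s[k],3) for k in("clock","eef_pos","tool_rot","force","width")})
ims=[]
for n in("top","scene"):
    p,d=ctrl.get_image(n); ims.append(p); np.savez(f"{n}0.npz",p=p,d=d)
    for t in("red_knob","stand","spare_pot"):
        for r in ctrl.trace(n,t)[:3]:
            P,u,v=pts(n,r["pixels"],d)
            print(n,t,round(r["confidence"],2),np.round(r["bbox"]),len(P),np.round(np.median(P,0)) if len(P) else 0, np.round(P.min(0)) if len(P) else 0,np.round(P.max(0)) if len(P) else 0)
cv2.imwrite("pics/a.png",cv2.resize(ims[0],(800,600))[:,:,::-1]); cv2.imwrite("pics/b.png",cv2.resize(ims[1],(800,600))[:,:,::-1])
E
```

```text
{'clock': np.float64(0.0), 'eef_pos': array([282.323, 584.853, 255.37 ]), 'tool_rot': array([-3.14 ,  0.   ,  2.692]), 'force': array([ 0.612,  0.084, -0.197]), 'width': np.float64(85.438)}
top red_knob 0.6 [301. 208. 314. 224.] 134 [ 505. -144.   92.] [ 487. -172.   -6.] [ 523. -127.  105.]
top stand 0.59 [234. 142. 329. 222.] 5056 [602. -68.  39.] [ 483. -213.  -10.] [725.  72. 109.]
top spare_pot 0.89 [105. 171. 126. 198.] 388 [594. 417.  57.] [564. 385.   3.] [626. 450.  91.]
scene stand 0.84 [178. 175. 275. 251.] 3906 [617. -64.  41.] [ 331. -244.   -3.] [722.  77. 106.]
scene spare_pot 0.6 [382. 207. 408. 240.] 546 [608. 417.  56.] [470. 389.  -1.] [629. 491.  88.]
```

View pics/a.png

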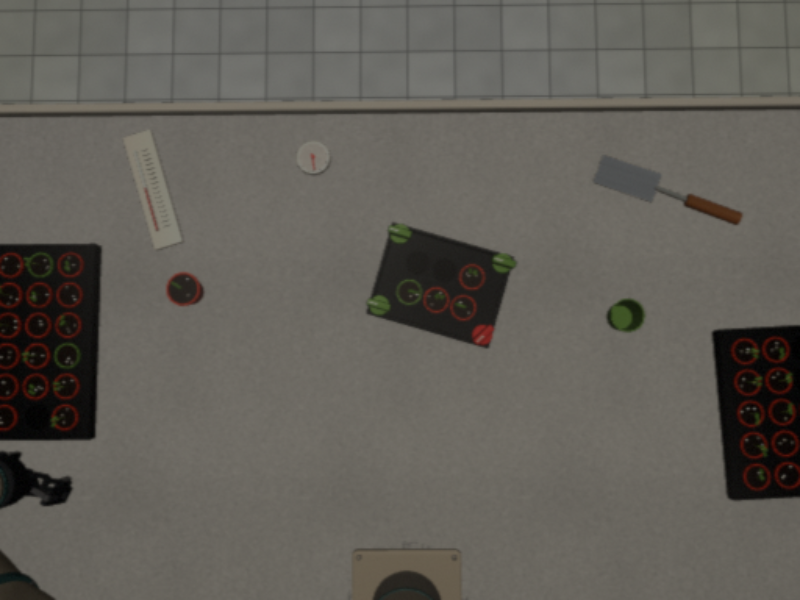

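View pics/b.png

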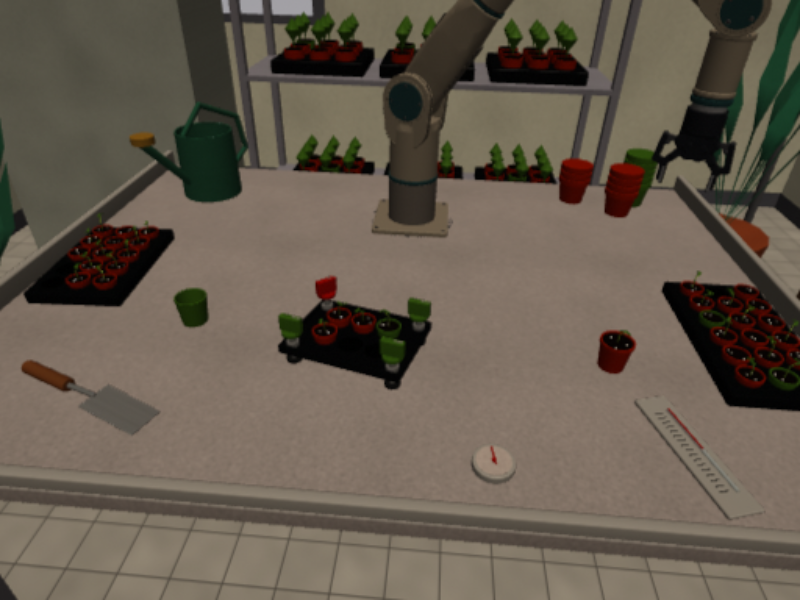

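The top view shows the stand near (440,285) in the 800 px picture. The red knob is at (483,334), its bar about 45° up-right, and the spare pot is far off at (184,289). Next I'll measure the knobs and the bar angle more finely.

```bash
cat >> h.py <<'E'
def ray(n,u,v,z):
    f,cx,cy,E=K(n); r=E[:3,:3]@np.array([(u-cx)/f,(v-cy)/f,1]); o=E[:3,3]; return o+r*(z-o[2])/r[2]
def crop(n,p,fn,box,s):
    l,t,r,b=box; cv2.imwrite(fn,np.clip(cv2.resize(p[t:b,l:r],None,fx=s,fy=s,interpolation=cv2.INTER_CUBIC)*1.4,0,255).astype(np.uint8)[:,:,::-1])
def knobs(p):
    hsv=cv2.cvtColor(p,cv2.COLOR_RGB2HSV).astype(int); h,s,v=[hsv[...,i] for i in range(3)]
    out={}
    W=np.zeros(h.shape,bool); W[135:228,228:335]=1
    for nm,hm in(("red",(h<8)|(h>172)),("green",(h>35)&(h<80))):
        m=(W&hm&(s>100)&(v>60)).astype(np.uint8)
        k,l,st,c=cv2.connectedComponentsWithStats(m)
        out[nm]=[(np.round(c[i],1),st[i].tolist(),np.round(ray("top",*c[i],90),0)[:2]) for i in range(1,k) if st[i,4]>25]
    return out
E
python3 - <<'E'
from h import *
z=np.load("top0.npz"); p=z["p"]
for k,v in knobs(p).items():
    for r in v: print(k,*r)
print(K("top")[3][:3,3])
crop("top",p,"pics/c.png",(230,138,334,226),7)
E
```

```text
red [301.3 176.7] [294, 169, 17, 17, 87] [ 611. -125.]
red [287.2 193.8] [271, 184, 34, 21, 168] [562. -83.]
red [308.4 213.7] [302, 208, 14, 13, 150] [ 505. -143.]
green [257.6 147.3] [252, 144, 11, 8, 54] [698.   1.]
green [254.4 152.8] [250, 150, 11, 6, 38] [682.  10.]
green [323.8 166.2] [316, 163, 14, 8, 56] [ 641. -189.]
green [319.7 171.4] [315, 169, 11, 5, 32] [ 626. -177.]
green [242.8 194.8] [237, 189, 13, 12, 114] [560.  44.]
[ 439.60245552  -15.75626257 1498.95770281]
```

View pics/c.png

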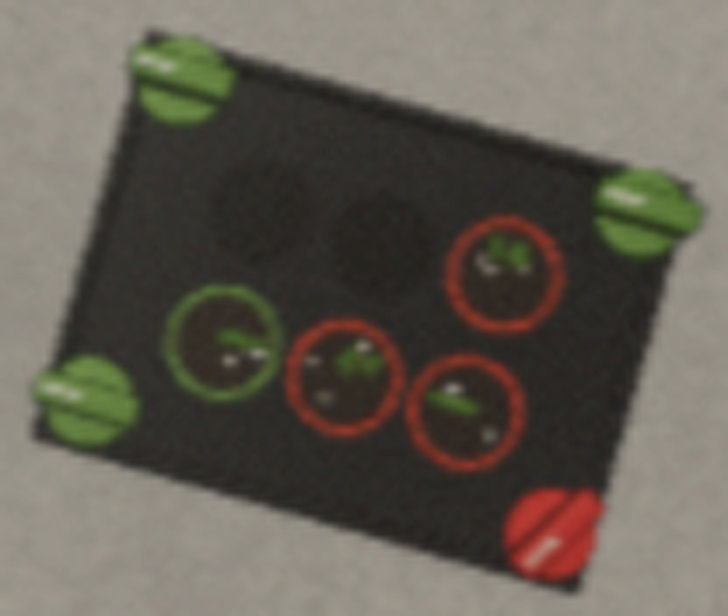

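Run:
```python
from h import *
print("bar",ray("top",310.0,213.9,101),"hub",ray("top",308.6,214.2,69))
P=[]
for u,v in((180,82),(648,213),(87,402),(552,535)): P.append(ray("top",230+u/7,138+v/7,70)[:2]); print(P[-1])
d=P[0]-P[1];e=P[2]-P[0]; print(np.degrees(np.arctan2(*d[::-1])),np.linalg.norm(d),np.linalg.norm(e),"exp red",P[2]+P[1]-P[0])
s=ctrl.read_state();R=cv2.Rodrigues(np.zeros(3))[0]
from scipy.spatial.transform import Rotation as Ro
T=Ro.from_euler("xyz",s["tool_rot"]).as_matrix()
for g in([505,-145,200],):print("tool shift cm",T.T@(np.array(g)-s["eef_pos"])/10)
```

```text
bar [ 503.61830796 -146.81979588  101.        ] hub [ 504.23490015 -145.75881264   69.        ]
[694.13089969   6.63374509]
[ 637.53208956 -188.25761478]
[559.74684609  45.84215829]
[ 503.52470453 -146.40171071]
73.80606320242023 202.94350805845204 139.98704771617398 exp red [ 503.14803595 -149.04920159]
tool shift cm [-51.78501321 -56.09209466   5.63217972]
```

Emit:
{"op": "play_rows", "data": {
  "targets": [
    [0.45,-51.8,-56.1,5.6,19],
    [0.45,-51.8,-56.1,5.6,19],
    [0.45,-51.8,-56.1,5.6,19],
    [0.45,-51.8,-56.1,5.6,19],
    [0.45,-51.8,-56.1,5.6,19],
    [0.45,-51.8,-56.1,5.6,19],
    [0.45,-51.8,-56.1,5.6,19],
    [0.45,-51.8,-56.1,5.6,19],
    [0.45,-51.8,-56.1,5.6,19],
    [0.45,-51.8,-56.1,5.6,19]
  ]
}}

```text
clock: 1.4
eef_pos: [428.5, 106.6, 220.0]
tool_rot: [3.141, 0.0, 2.361]
force: [1.2, 1.2, -0.1]
width: 47.0
gripper_force: 0.0
```

```bash
cat >> h.py <<'E'
from scipy.spatial.transform import Rotation as Ro
def go(g):
    s=ctrl.read_state(); T=Ro.from_euler("xyz",s["tool_rot"]).as_matrix()
    print(np.round(s["clock"],2),np.round(s["eef_pos"],1),"rot deg",np.round(np.degrees(s["tool_rot"]),1),"w",round(float(s["width"]),1),"F",np.round(s["force"],1),"q",np.round(s["qpos"],2))
    print("shift cm",np.round(T.T@(np.array(g)-s["eef_pos"])/10,2))
E
python3 -c "
from h import *;go([504,-146.5,190])"
```

```text
1.4 [428.5 106.6 220. ] rot deg [179.9   0.  135.3] w 47.0 F [ 1.2  1.2 -0.1] q [-0.41  0.4   0.14  2.12 -0.09  0.63  0.58]
shift cm [-23.18 -12.66   2.99]
```

Emit:
{"op": "play_rows", "data": {
  "targets": [
    [0.45,-23.2,-12.7,3,0.3],
    [0.45,-23.2,-12.7,3,0.3],
    [0.45,-23.2,-12.7,3,0.3],
    [0.45,-23.2,-12.7,3,0.3],
    [0.45,-23.2,-12.7,3,0.3],
    [0.45,-23.2,-12.7,3,0.3],
    [0.45,-23.2,-12.7,3,0.3],
    [0.45,-23.2,-12.7,3,0.3],
    [0.45,-23.2,-12.7,3,0.3],
    [0.45,-23.2,-12.7,3,0.3]
  ]
}}

```text
clock: 2.4
eef_pos: [503.1, -143.1, 190.0]
tool_rot: [3.141, -0.001, 2.358]
force: [-0.2, -0.2, 0.3]
width: 47.1
gripper_force: 0.0
```

Run:
```python
from h import *
go([504,-146.5,100])
p,d=ctrl.get_image("top"); q,e=ctrl.get_image("scene")
a=cv2.resize(p[170:240,265:355],(400,311),interpolation=2); b=cv2.resize(q[100:200,160:240],(400,500),interpolation=2)
im=np.zeros((500,800,3),np.uint8); im[:311,:400]=a; im[:,400:]=b
cv2.imwrite("pics/d.png",np.clip(im*1.4,0,255).astype(np.uint8)[:,:,::-1])
```

```text
2.4 [ 503.1 -143.1  190. ] rot deg [180.   -0.  135.1] w 47.1 F [-0.2 -0.2  0.3] q [ 0.15  0.54  0.11  1.94 -0.1   0.66  1.11]
shift cm [-0.31 -0.19  9.  ]
```

View pics/d.png

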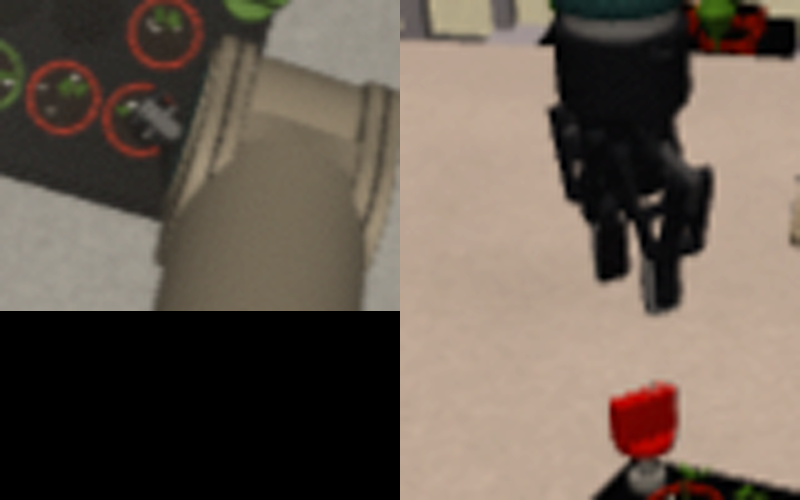

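The picture shows the open jaws straddling directly above the knob (red at 645,420 in the right half). Now I'll descend.

Emit:
{"op": "play_rows", "data": {
  "targets": [
    [0.45,-0.3,-0.2,0,0],
    [0.45,-0.3,-0.2,2.5,0],
    [0.45,-0.3,-0.2,5,0],
    [0.45,-0.3,-0.2,7,0],
    [0.45,-0.3,-0.2,8.5,0],
    [0.45,-0.3,-0.2,9,0],
    [0.45,-0.3,-0.2,9,0],
    [0.45,-0.3,-0.2,9,0]
  ]
}}

```text
clock: 3.3
eef_pos: [504.4, -148.9, 100.3]
tool_rot: [3.141, 0.001, 2.355]
force: [0.2, -0.0, 0.2]
width: 46.6
gripper_force: 0.0
```

Run:
```python
from h import *
go([504,-146.5,100])
q,e=ctrl.get_image("scene")
crop("s",q,"pics/e.png",(165,130,265,230),6)
```

```text
3.3 [ 504.4 -148.9  100.3] rot deg [1.800e+02 1.000e-01 1.349e+02] w 46.6 F [ 0.2 -0.   0.2] q [ 0.18  0.69  0.08  2.   -0.12  0.46  1.13]
shift cm [0.2  0.15 0.03]
```

View pics/e.png

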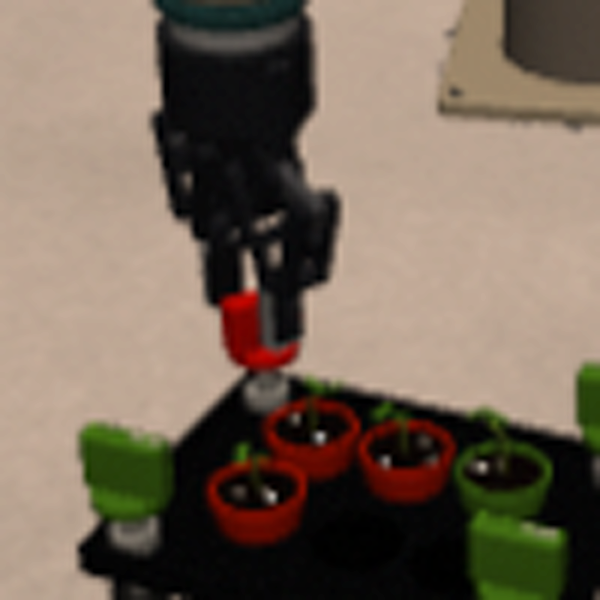

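Emit:
{"op": "play_rows", "data": {
  "targets": [
    [0.5,0.2,0.15,0,0],
    [0.65,0.2,0.15,0,0],
    [0.75,0.2,0.15,0,0],
    [0.78,0.2,0.15,0,0],
    [0.78,0.2,0.15,0,0]
  ]
}}

```text
clock: 3.85
eef_pos: [503.8, -146.1, 99.9]
tool_rot: [3.141, 0.0, 2.355]
force: [0.3, 0.1, 0.4]
width: 18.7
gripper_force: 0.4
```

Run:
```python
from h import *
go([504,-146.5,100])
q,e=ctrl.get_image("scene")
crop("s",q,"pics/f.png",(185,150,245,210),10)
```

```text
3.85 [ 503.8 -146.1   99.9] rot deg [180.    0.  134.9] w 18.7 F [0.3 0.1 0.4] q [ 0.17  0.69  0.08  2.   -0.12  0.46  1.13]
shift cm [-0.04 -0.01 -0.01]
```

View pics/f.png

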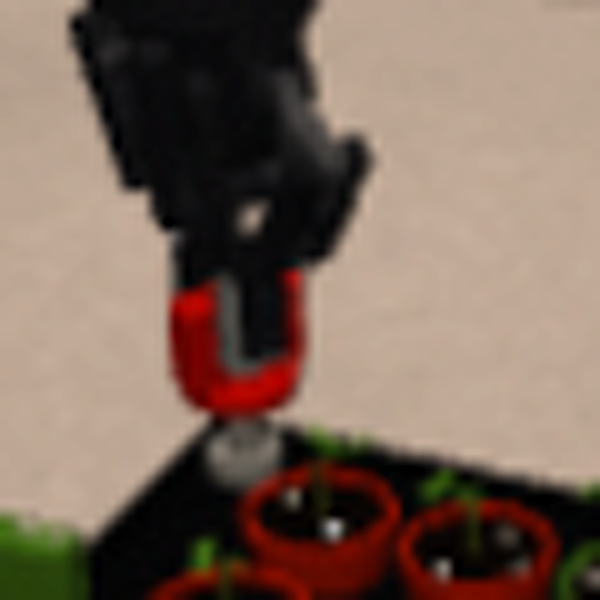

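The finger now sits within the bar (bar 170–300, pad 215–290), with 18.7 mm open and almost no force. I'll grip it.

Emit:
{"op": "play_rows", "data": {
  "targets": [
    [0.85,0,0,0,0],
    [0.95,0,0,0,0],
    [0.95,0,0,0,0]
  ]
}}

```text
clock: 4.2
eef_pos: [504.8, -145.3, 100.1]
tool_rot: [3.139, 0.001, 2.356]
force: [2.6, 3.9, 4.1]
width: 13.2
gripper_force: 61.1
```

Run:
```python
from h import *
a=np.radians(74.3); X=np.array([np.cos(a),np.sin(a),0]);Y=np.array([-X[1],X[0],0])
d=(70*X-100*Y)/122; print(d)
go(ctrl.read_state()["eef_pos"]+3.9*d)
print(ctrl.read_state()["torque"])
```

```text
[0.94435415 0.33056047 0.        ]
4.2 [ 504.8 -145.3  100.1] rot deg [1.799e+02 1.000e-01 1.350e+02] w 13.2 F [2.6 3.9 4.1] q [ 0.17  0.69  0.08  2.   -0.12  0.46  1.13]
shift cm [-0.17  0.35  0.  ]
[ 1.41177687 -0.9383421  -0.08274164]
```

Emit:
{"op": "play_rows", "data": {
  "targets": [
    [0.95,-0.01,0.12,0,3],
    [0.95,-0.03,0.17,0,9],
    [0.95,-0.05,0.22,0,15],
    [0.95,-0.06,0.26,0,21],
    [0.95,-0.08,0.3,0,27],
    [0.95,-0.1,0.34,0,33],
    [0.95,-0.11,0.38,0,39],
    [0.95,-0.13,0.42,0,45],
    [0.95,-0.15,0.45,0,50],
    [0.95,-0.16,0.46,0,54]
  ]
}}

```text
clock: 5.2
eef_pos: [506.7, -144.1, 100.1]
tool_rot: [-3.139, -0.001, 1.409]
force: [-0.3, 2.5, 8.0]
width: 12.8
gripper_force: 58.6
```

Run:
```python
from h import *
go([508,-145,100]); print(ctrl.read_state()["torque"])
p,d=ctrl.get_image("top"); np.savez("top1.npz",p=p,d=d)
for r in knobs(p)["green"]: print(*r)
crop("top",p,"pics/g.png",(230,138,334,226),7)
```

```text
5.2 [ 506.7 -144.1  100.1] rot deg [-179.9   -0.    80.8] w 12.8 F [-0.3  2.5  8. ] q [ 0.01  0.72  0.33  1.99 -0.46  0.5   0.51]
shift cm [-0.07  0.14  0.01]
[0.80583437 0.36286994 0.12710372]
[257.2 146.8] [251, 143, 12, 8, 51] [699.   2.]
[254.2 152.2] [250, 150, 10, 5, 35] [683.  11.]
[322.9 165.4] [315, 162, 15, 8, 59] [ 644. -187.]
[319.6 170.7] [315, 168, 11, 6, 37] [ 628. -177.]
[242.5 194.4] [236, 188, 14, 13, 114] [561.  45.]
```

View pics/g.png

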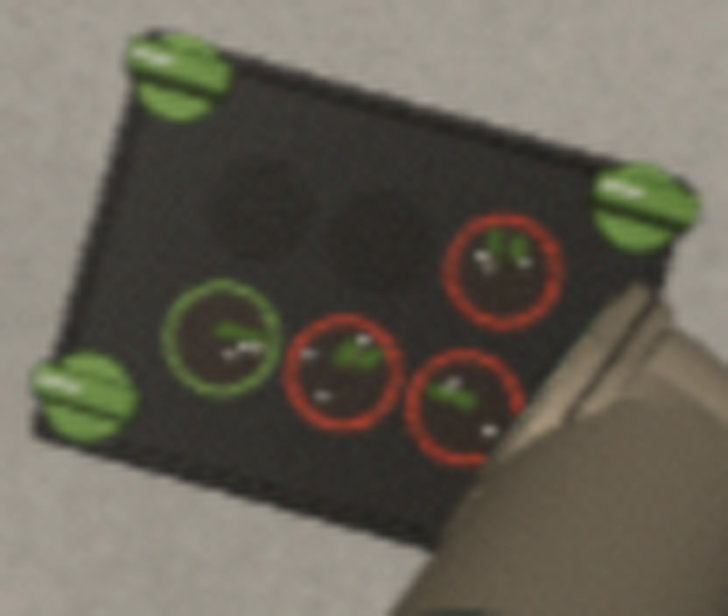

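```bash
cat >> h.py <<'E'
def yaw(p):
    h,s,v=[c.astype(int) for c in cv2.split(cv2.cvtColor(p,cv2.COLOR_RGB2HSV))]
    m=((h>32)&(h<85)&(s>70)).astype(np.uint8); W=np.zeros_like(m); W[138:226,230:334]=1
    m=cv2.morphologyEx(m*W,cv2.MORPH_CLOSE,np.ones((5,5)))
    k,l,st,c=cv2.connectedComponentsWithStats(m)
    C=[]
    for g in((255.5,149.5),(322,168),(242.5,195)):
        i=min((i for i in range(1,k) if st[i,4]>60),key=lambda i:np.hypot(*(c[i]-g))); C.append(ray("top",*c[i],85)[:2])
    C=np.array(C); M=np.array([[100,-70],[-100,-70],[100,70]])
    a=C-C.mean(0); b=M-M.mean(0); H=b.T@a; t=np.arctan2(H[0,1]-H[1,0],H[0,0]+H[1,1])
    R=np.array([[np.cos(t),-np.sin(t)],[np.sin(t),np.cos(t)]]); cen=C.mean(0)-R@M.mean(0)
    return np.degrees(t),cen,np.abs(C-(M@R.T+cen)).max()
E
python3 - <<'E'
from h import *
for n in(0,1): print(yaw(np.load(f"top{n}.npz")["p"]))
E
```

```text
(np.float64(73.62512365937863), array([598.17913278, -68.77515702]), np.float64(2.054981354947415))
(np.float64(73.77878763321249), array([600.20595314, -68.0464729 ]), np.float64(1.9049700422662852))
```

Emit:
{"op": "play_rows", "data": {
  "targets": [
    [0.95,0.01,0.02,0,4],
    [0.95,0.02,0.03,0,7],
    [0.95,0.02,0.03,0,7.2],
    [0.95,0.02,0.03,0,7.2]
  ]
}}

```text
clock: 5.65
eef_pos: [507.2, -143.9, 100.0]
tool_rot: [-3.139, -0.0, 1.287]
force: [0.1, 1.8, 6.1]
width: 12.7
gripper_force: 59.5
```

Run:
```python
from h import *
go([508,-145,100]); print(ctrl.read_state()["torque"])
print([yaw(ctrl.get_image("top")[0]) for _ in range(3)])
```

```text
5.65 [ 507.2 -143.9  100. ] rot deg [-179.9   -0.    73.7] w 12.7 F [0.1 1.8 6.1] q [-0.01  0.73  0.36  1.99 -0.5   0.51  0.43]
shift cm [-0.08  0.11 -0.  ]
[0.772967   0.16657821 0.00508094]
[(np.float64(73.68616043913391), array([600.4295749 , -67.65443946]), np.float64(1.9168940700093628)), (np.float64(73.70091983352907), array([600.37436372, -67.57732575]), np.float64(1.6931845797307972)), (np.float64(73.72167515788854), array([600.32684389, -67.78273326]), np.float64(1.770530462802867))]
```

Emit:
{"op": "play_rows", "data": {
  "targets": [
    [0.8,0,0,0,0],
    [0.7,0,0,0,0],
    [0.5,0,0,0,0],
    [0.5,0,0,0,0],
    [0.5,0,0,-2,0],
    [0.5,0,0,-5,0],
    [0.5,0,0,-9,0],
    [0.5,0,0,-13,0]
  ]
}}

```text
clock: 6.6
eef_pos: [507.6, -144.1, 230.7]
tool_rot: [-3.14, 0.001, 1.286]
force: [1.6, -0.4, -0.7]
width: 42.9
gripper_force: 0.0
```

Emit:
{"op": "play_rows", "data": {
  "targets": [
    [0.5,0,-5,0,0],
    [0.5,5,-10,0,0],
    [0.5,10,-10,0,0],
    [0.5,15,-10,0,0],
    [0.5,20,-10,0,0],
    [0.5,25,-10,0,0],
    [0.5,30,-10,0,0],
    [0.5,30,-10,0,0]
  ]
}}

```text
clock: 7.4
eef_pos: [496.8, 178.4, 229.2]
tool_rot: [-3.142, -0.002, 1.295]
force: [0.3, 0.3, -0.1]
width: 42.8
gripper_force: 0.0
```

Run:
```python
from h import *
go([508,-145,100])
p,d=ctrl.get_image("top"); np.savez("top2.npz",p=p,d=d); print(yaw(p)); 
crop("top",p,"pics/i.png",(230,138,334,226),7)
```

```text
7.4 [496.8 178.4 229.2] rot deg [-1.80e+02 -1.00e-01  7.42e+01] w 42.8 F [ 0.3  0.3 -0.1] q [-0.76  0.54  0.54  1.9  -0.38  0.8  -0.29]
shift cm [-30.84   9.89  12.85]
(np.float64(73.69913946542184), array([600.52135612, -67.73119468]), np.float64(1.8917891581662332))
```

View pics/i.png

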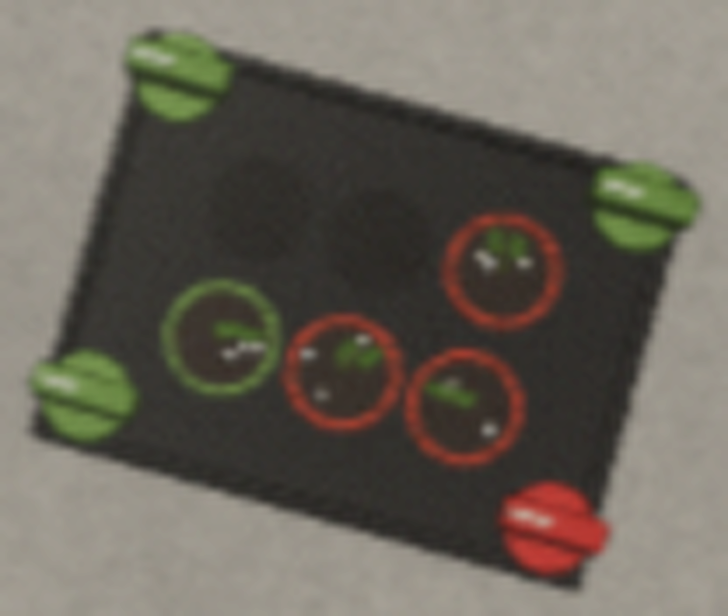

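The red bar (505–605, around 520) now looks parallel to the green ones. I'll compare the bar orientations numerically.

Run:
```python
from h import *
acc=[ctrl.get_image("top")[0].astype(np.float32) for _ in range(12)]
p=np.mean(acc,0); print(yaw(p.astype(np.uint8)))
for nm,c,(u,v) in(("g",1,(178,78)),("g",1,(645,207)),("g",1,(83,397)),("r",0,(552,530))):
    u,v=230+u/7,138+v/7
    I=cv2.resize(p[...,c],None,fx=4,fy=4,interpolation=2)
    I=cv2.GaussianBlur(I,(0,0),3); gx,gy=cv2.Sobel(I,5,1,0),cv2.Sobel(I,5,0,1)
    yy,xx=np.mgrid[:I.shape[0],:I.shape[1]]
    out=[]
    for s in(8,10,13):
        w=np.exp(-((xx-4*u-1.5)**2+(yy-4*v-1.5)**2)/2/s**2)
        out.append(round(np.degrees(.5*np.arctan2(2*(w*gx*gy).sum(),(w*(gx*gx-gy*gy)).sum())),1))
    # darkest line: columnwise min of bar/hub groove
    print(nm,out)
s,d=ctrl.get_image("scene")
crop("s",s,"pics/j.png",(170,165,280,255),7)
```

```text
(np.float64(73.68145173531684), array([600.51225393, -67.66982047]), np.float64(2.045806129586339))
g [np.float64(-74.3), np.float64(-75.0), np.float64(-75.8)]
g [np.float64(-75.5), np.float64(-75.4), np.float64(-75.2)]
g [np.float64(-77.3), np.float64(-77.2), np.float64(-76.7)]
r [np.float64(-74.1), np.float64(-74.0), np.float64(-73.7)]
```

View pics/j.png

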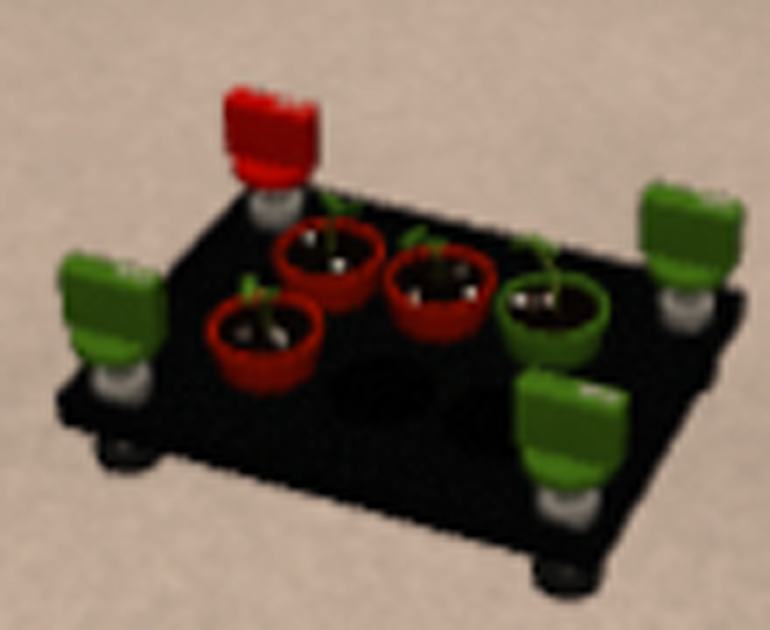

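The bars agree to about 1–2°. The stand is level and in place, and the arm is clear.

```bash
python3 -c "
from cell import ctrl;print(ctrl.finish_job())"
```

```text
the job is handed in; nothing more can be done
None
```

I turned the red knob about 61° clockwise, so its bar now lines up with the three green ones to within about 2°; in the pictures the stand looks level and still in place, the spare pot was never approached, and the job was handed in at about 8 s with the arm clear.

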